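# Rack two filling tubes and open the safety-capped bottle

### The arm

A 6-joint arm with a two-finger parallel gripper is mounted at the origin on the work surface. World frame = base frame: x ahead of the robot, y to its left, z up, the work surface at z = 0. Lengths are in m, angles in rad, forces in N, time in s.
With the tool pointing down it reaches from about 0.35 to 0.8 m from the base axis. Payload 7.3 kg.
Tool frame: the origin (TCP) lies midway between the tips of the shut fingers; the grasp point (between the pads) lies 19 mm behind it; z points along the fingers, y is the direction in which the jaws open and shut (so a half turn about z gives the same grasp; the last joint's range is limited). The gripper opens to 85 mm and grips with 20 to 120 N. Pads are 22 mm wide; open, the fingers measure 114 mm over their backs; the gripper's body (76 mm by 85 mm) begins 54 mm behind the grasp point. The pads swing forward as they close: fully open they stand 13 mm farther back than shut.
Start: joints at [1.147, 0.342, 1.524, -0, 1.275, -0.146], TCP at [0.144, 0.505, 0.231] pointing down, gripper open.
Joint ranges: [-2.53, 2.53], [-0.77, 2.02], [0.04, 2.7], [-1, 4.14], [0.28, 2.66], [-3.11, 3.11]. Speed limits (rad/s): [2.57, 2.57, 3.14, 3.14, 3.14, 3.14].

### API

Orientations are given as a unit quaternion [x, y, z, w].
In Python, from plant import observe, cams, robot gives the robot as it stands.
- The arm moves only by the shell command python3 -m pendant 'ROWS' [FORCE]. ROWS is JSON, a list of rows, each an object of numbers: "dx", "dy", "dz": the shift along the tool's x, y, z in m; "ax", "ay", "az": the turn, a rotation vector about the tool's x, y, z in degrees; "grip": the finger opening in m, from 0 to 0.0854. A call has 1 to 20 rows; each row is the pose to reach, as a shift and turn from the pose measured when the call began, along the tool's axes at that moment; what a row does not reach only later rows make up. A row lasts 1/10 s, in which the tool goes at most 50 mm and 8.59 degrees, less where a joint would pass 70% of its speed; a pose out of reach is approached as far as the arm can. A call with a gripper value outside its range is refused whole. The fingers move at their own pace and stop on an object; FORCE is the grip in N (left out, the last holds). Time passes only in rows, so rows that repeat a pose let the fingers close. It gives the time, the measured TCP pose, the force and the opening at its end, in the units of the state.
- observe(): the state, without advancing time (a new reading comes with each control period).
- cams.snapshot(name): name is "scene" or "top" or "wrist"; returns the picture (400x640x3 uint8, red, green, blue); there is no depth.
- cams.calibration(name): a dict with "K" (3x3 intrinsics, pixels), "distortion" ([k1, k2, p1, p2, k3] as OpenCV has them; the pictures are not rectified), "cam_to_world" (4x4, takes a point from camera to world coordinates). Camera axes: x right, y down, z forward; pixel columns grow to the right and rows downward; lengths in m; the calibration is good to about 2 mm. A picture is of the moment at which its call begins: read the wrist's pose just before it. calibration takes no time and is no camera call; for the wrist camera it gives the pose at the moment of the call.
- robot.close_job(): hands the job in, once; it reports no verdict.
The state is a dict: "time_s": time; "joint_positions": joint angles; "dq": joint speeds; "joint_torque": joint torques, N m; "eef_pos": TCP position; "tcp_rot": TCP orientation; "wrist_force": force on the tool from outside, world axes, zero at the start; "wrist_torque": the same for the moment, N m; "gripper_width": opening from 0.0 (shut) to 1.0 (fully open).
Only numpy, scipy, OpenCV 4.12 (cv2) and the standard library are available. Lean on these libraries where they do the work, as an engineer would, in place of code of your own. Each camera call takes 0.05 s, during which the arm holds its last target.

### The job

Get things ready for filling: first stand the two empty blue tubes fully home in the two holes of the wooden rack, one tube in each, and let go of them. Then open the amber bottle by pressing its white safety cap down, turning it counter-clockwise while pressed until it comes free, and lifting it off; finish while still holding the cap in the gripper, level and still, straight above the bottle mouth and about 6 cm clear of where it sat. Do not knock over the tubes or shift the cup, spice jar, lantern or spoon.

Things in the scene. Friction and masses are not known exactly. Their poses are not given: they have to be found in the camera images.
- tube_a: loose empty blue ceramic tube, open at the top, 28 mm diameter, 80 mm tall, 3 mm wall, about 50 g; stands upright on the table at the start. Origin: centre of its underside, z up its axis. Either tube may go in either hole
- tube_b: second blue tube, identical to tube_a; same origin and axes
- rack: fixed wooden block 74 mm (its x) by 150 mm (its y) by 45 mm high with two blind round holes in its top, 68 mm apart along its y. Origin: centre of its underside. May stand left or right, with the bottle on the other side
- rack_hole0 (a point): centre of the mouth of the hole at y = -34 mm of the rack, in its top face (45 mm above the table). Hole 32 mm diameter, 32 mm deep, floor 13 mm above the table; a seated tube stands 48 mm out of the rack
- rack_hole1 (a point): centre of the mouth of the other hole, at y = +34 mm of the rack; same sizes
- bottle: amber bottle bedded immovably in a dark wooden block 110 x 110 x 30 mm that is screwed to the table. Bottle body 68 mm diameter with a paper band, flat shoulder 60 mm diameter at 95 mm above the table, neck 32 mm diameter with three outward bayonet lugs. Origin: centre of the block's underside, z up the bottle's axis
- bottle_mouth (a point): centre of the bottle's mouth on the neck's top, 114 mm above the table (inside the cap while closed)
- cap: white ribbed push-and-turn cap with a red bar on top, 54 mm outside diameter (16 flats), 32 mm high, about 70 g, loose but locked on the neck at the start. Origin: centre of its underside (open end), z up; closed and unpressed it lies 100.5 mm above the table, its rim 5.5 mm above the shoulder. A spring liner inside pushes the cap up (5 N closed, 9 N fully pressed)
- cap_top (a point): centre of the cap's top face, 32 mm above its origin. Lock: pressed down 3.6 mm or more (hard stop at 5.5 mm) the cap clears its safety teeth and turns counter-clockwise seen from above; unpressed, or clockwise, it is blocked. Turned 35 to 85 degrees from the start (60 is mid-way, one grasp does it) it is free and lifts straight off
- cup: bystander: loose white ceramic cup, 76 mm diameter at the rim, 75 mm high; origin centre of underside
- spice_jar: bystander: loose green glass spice jar with brass lid, 64 mm diameter, 100 mm high; origin centre of underside
- lantern: bystander: loose orange lantern, 110 mm diameter, 218 mm high with its bail; origin centre of underside
- spoon: bystander: loose wooden spoon, 200 mm long, lying on the table to the robot's right; origin at its middle, x along it
There are look-alikes about, which are no part of the job. Leave any red look-alike of the bottle alone.

How it is judged:
On the way, in this order (a step that is already met when the one before it is completed fails the run):
1. both tubes stand fully home in the rack, one in each hole, and are let go, the cap still closed (((horizontal distance between tube_a and rack_hole0 below 0.008 m and z of each of tube_a, tube_b in the frame of rack below 0.019 m and angle between each of tube_a, tube_b's own z axis and vertical below 0.2 rad and horizontal distance between tube_b and rack_hole1 below 0.008 m) or (horizontal distance between tube_a and rack_hole1 below 0.008 m and z of each of tube_a, tube_b in the frame of rack below 0.019 m and angle between each of tube_a, tube_b's own z axis and vertical below 0.2 rad and horizontal distance between tube_b and rack_hole0 below 0.008 m)) and contact force between the fingers and tube_a below 0.1 N and contact force between the fingers and tube_b below 0.1 N and z of cap in the frame of bottle below 0.1035 m), for 0.2 s.
2. the cap is pressed down at least 3 mm on the bottle (z of cap in the frame of bottle below 0.0975 m and horizontal distance between cap and bottle below 0.006 m), for 0.05 s.
3. the cap is turned at least 30 degrees while still down on the neck (z of cap in the frame of bottle below 0.1065 m and angle between the x axis of cap and the x axis of bottle, either way round above 0.52 rad and horizontal distance between cap and bottle below 0.006 m), for 0.05 s.
At the end, for the whole second after the job is handed in: Both tubes home in the rack (within 6 mm of the floor, 8 mm of the axis, 0.2 rad of upright), untouched; the cap gripped by the fingers, off the bottle, 35 to 110 mm above its closed place, within 25 mm of the bottle axis, tilt under 0.25 rad, under 0.03 m/s (((horizontal distance between tube_a and rack_hole0 below 0.008 m and z of each of tube_a, tube_b in the frame of rack below 0.019 m and angle between each of tube_a, tube_b's own z axis and vertical below 0.2 rad and horizontal distance between tube_b and rack_hole1 below 0.008 m) or (horizontal distance between tube_a and rack_hole1 below 0.008 m and z of each of tube_a, tube_b in the frame of rack below 0.019 m and angle between each of tube_a, tube_b's own z axis and vertical below 0.2 rad and horizontal distance between tube_b and rack_hole0 below 0.008 m)) and z of cap in the frame of bottle between 0.1355 and 0.2105 m and horizontal distance between cap and bottle below 0.025 m and angle between cap's own z axis and vertical below 0.25 rad and linear speed of cap below 0.03 m/s and contact force between the fingers and cap above 1 N and contact force between cap and bottle below 0.1 N and contact force between the fingers and tube_a below 0.1 N and contact force between the fingers and tube_b below 0.1 N); the arm keeps its last pose, push and grip.
It fails at once if the cup is shifted more than 30 mm (distance of cup from where it was at the start of the episode above 0.03 m).
It fails at once if the spice jar is shifted more than 30 mm (distance of spice_jar from where it was at the start of the episode above 0.03 m).
It fails at once if the lantern is shifted more than 30 mm (distance of lantern from where it was at the start of the episode above 0.03 m).
It fails at once if the spoon is shifted more than 30 mm (distance of spoon from where it was at the start of the episode above 0.03 m).
It fails at once if a tube is knocked over (angle between any of tube_a, tube_b's own z axis and vertical above 0.9 rad).
It also fails if it takes over 64 s, if anything falls off the work surface, if the arm or the gripper's body presses on something with over 40 N, if the wrist force passes 120 N, or if a joint passes its speed limit or range.

## Working session

There is one attempt and no reset: what is moved stays moved. The work goes in short steps, Python scripts to look and compute and a shell command to move; the robot and the scene stay as the last step left them, time stands still between calls to the robot, and variables do not carry over. Pictures are saved under pics/ and viewed, and the job is handed in when it is done.

```bash
ls; mkdir -p pics
cat > h.py <<'E'
import sys; sys.path.insert(0,'.')
import numpy as np, cv2
from plant import observe, cams, robot
def snap(n,f=None):
    c=cams.calibration(n); im=np.asarray(cams.snapshot(n))
    if f: cv2.imwrite('pics/'+f,im[:,:,::-1])
    return im,c
def ray(c,px):
    K=np.array(c['K'],float);d=np.array(c['distortion'],float);T=np.array(c['cam_to_world'])
    p=cv2.undistortPoints(np.array(px,float).reshape(-1,1,2),K,d).reshape(-1,2)
    r=np.c_[p,np.ones(len(p))]@T[:3,:3].T
    return T[:3,3],r
def plane(c,px,z):
    o,r=ray(c,px); return o+r*((z-o[2])/r[:,2])[:,None]
def proj(c,P):
    T=np.linalg.inv(np.array(c['cam_to_world']));P=np.atleast_2d(P)
    rv,_=cv2.Rodrigues(T[:3,:3]); return cv2.projectPoints(P.astype(float),rv,T[:3,3],np.array(c['K'],float),np.array(c['distortion'],float))[0].reshape(-1,2)
E
python3 - <<'E'
from h import *
for n in ['scene','top','wrist']:
    im,c=snap(n,n+'0.png'); print(n,np.round(c['cam_to_world'],3).tolist(),np.round(c['K'],0).tolist(),c['distortion'])
print(observe())
E
```

```text
pics
scene [[-0.04, 0.637, -0.77, 1.371], [0.999, 0.033, -0.024, -0.061], [0.01, -0.77, -0.638, 0.78], [0.0, 0.0, 0.0, 1.0]] [[490.0, 0.0, 321.0], [0.0, 490.0, 190.0], [0.0, 0.0, 1.0]] [-0.12678538  0.          0.          0.          0.        ]
top [[0.005, -0.982, 0.186, 0.323], [-1.0, -0.007, -0.006, -0.073], [0.007, -0.186, -0.982, 1.274], [0.0, 0.0, 0.0, 1.0]] [[483.0, 0.0, 320.0], [0.0, 483.0, 195.0], [0.0, 0.0, 1.0]] [-0.0831167  0.         0.         0.         0.       ]
wrist [[0.274, 0.917, 0.29, 0.07], [0.962, -0.261, -0.083, 0.525], [-0.0, 0.301, -0.954, 0.373], [0.0, 0.0, 0.0, 1.0]] [[332.0, 0.0, 317.0], [0.0, 332.0, 202.0], [0.0, 0.0, 1.0]] [-0.06180098  0.          0.          0.          0.        ]
{'time_s': 0.15, 'joint_positions': array([ 1.14701927e+00,  3.42552006e-01,  1.52477334e+00,  2.39414097e-05,
        1.27539306e+00, -1.46025316e-01]), 'dq': array([-0.00011845, -0.00364463, -0.0029934 ,  0.00126657, -0.00066929,
        0.0008062 ]), 'joint_torque': array([ 1.82332195e-03, -4.33909535e+01, -2.46153563e+01, -2.29577763e-04,
        5.71439741e-03,  1.52874065e-05]), 'eef_pos': array([0.14381749, 0.50461993, 0.23079961]), 'tcp_rot': array([ 1.38433333e-01,  9.90371595e-01, -5.36968525e-04, -1.69192247e-04]), 'wrist_force': array([ 0.45711134, -0.52806944, -0.24715919]), 'wrist_torque': array([-0.00667216, -0.01118573, -0.01137073]), 'gripper_width': 1.0008260508287985}
```

View pics/scene0.png

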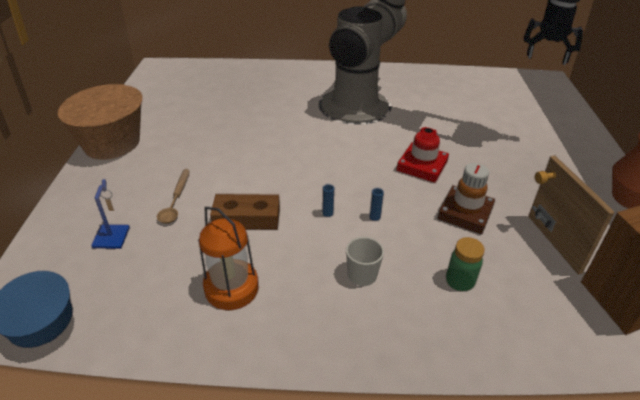

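View pics/top0.png

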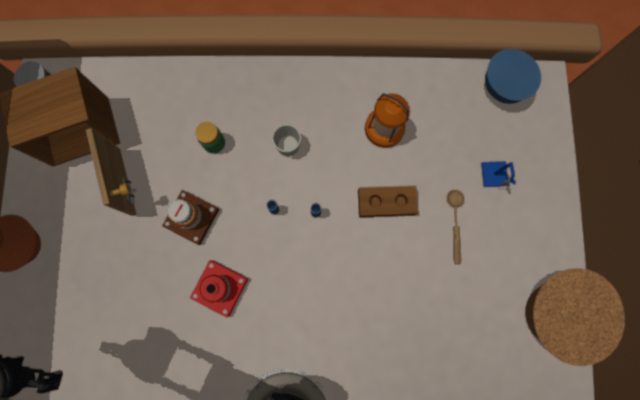

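View pics/wrist0.png

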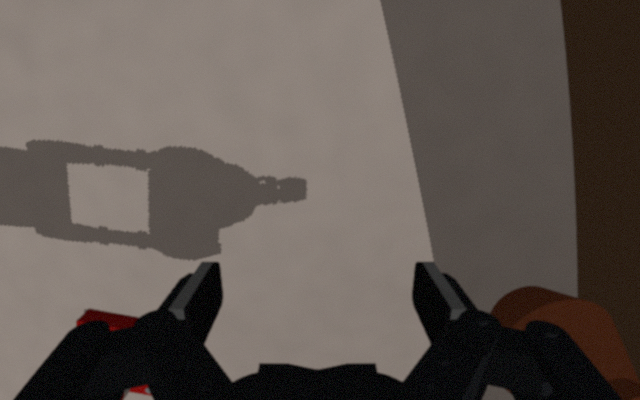

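The top view shows the amber bottle with its white cap at about (185,212), with the red look-alike at (215,288). The blue tubes are at (272,207) and (315,210), and the rack holes at (375,200) and (401,200). The blue bowl and the small blue stand are not tubes. I'll enlarge these areas and measure them.

Run:
```python
from h import *
t=cv2.imread('pics/top0.png'); s=cv2.imread('pics/scene0.png')
a=cv2.resize(t[175:250,160:425],None,fx=3,fy=3,interpolation=cv2.INTER_CUBIC)
b=cv2.resize(s[150:240,205:505],None,fx=2.65,fy=2.65,interpolation=cv2.INTER_CUBIC)
a=cv2.convertScaleAbs(a,alpha=1.6);b=cv2.convertScaleAbs(b,alpha=1.6)
b=cv2.resize(b,(795,238)); cv2.imwrite('pics/crop0.png',np.vstack([a,b]))
for n,im in [('top',t),('scene',s)]:
    hsv=cv2.cvtColor(im,cv2.COLOR_BGR2HSV); c=cams.calibration(n)
    for nm,m in [('blue',cv2.inRange(hsv,(95,110,20),(125,255,255))),('red',cv2.inRange(hsv,(0,150,60),(8,255,255))|cv2.inRange(hsv,(172,150,60),(180,255,255)))]:
        N,L,S,C=cv2.connectedComponentsWithStats(m)
        for i in range(1,N):
            if S[i,4]>8: print(n,nm,S[i].tolist(),C[i].round(1).tolist())
```

```text
top blue [486, 50, 54, 52, 2183] [512.1, 75.9]
top blue [482, 162, 33, 24, 593] [495.7, 173.0]
top blue [268, 202, 10, 11, 73] [272.8, 206.9]
top blue [312, 205, 8, 11, 74] [315.6, 210.0]
top red [192, 261, 55, 55, 1588] [218.7, 288.0]
scene blue [324, 186, 9, 30, 226] [327.8, 200.1]
scene blue [371, 190, 11, 30, 238] [376.1, 203.8]
scene blue [92, 219, 37, 29, 672] [110.3, 235.9]
scene blue [0, 272, 71, 75, 4250] [34.0, 308.3]
scene red [414, 128, 25, 22, 402] [426.5, 139.5]
scene red [397, 143, 51, 39, 918] [421.7, 165.4]
scene red [636, 152, 4, 6, 11] [637.8, 154.5]
scene red [631, 158, 6, 5, 13] [633.8, 160.0]
scene red [620, 164, 11, 9, 27] [625.4, 167.1]
scene red [475, 166, 4, 7, 9] [476.7, 168.8]
scene red [617, 173, 10, 11, 27] [622.4, 176.9]
scene red [628, 173, 10, 9, 26] [632.2, 176.3]
scene red [630, 180, 6, 6, 16] [632.2, 182.9]
scene red [621, 183, 6, 6, 12] [623.9, 185.1]
scene red [636, 184, 4, 7, 11] [637.6, 186.5]
scene red [628, 187, 7, 7, 17] [630.8, 190.5]
scene red [626, 194, 5, 4, 9] [627.9, 195.6]
scene red [626, 197, 14, 9, 41] [633.2, 201.7]
```

View pics/crop0.png

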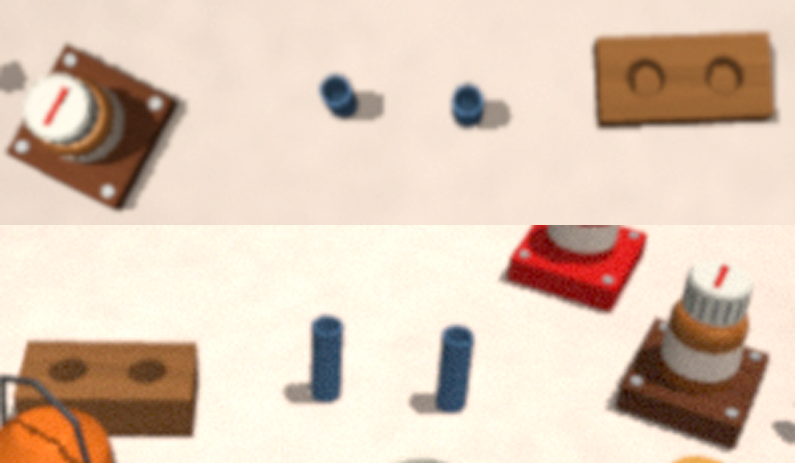

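Run:
```python
from h import *
c=cams.calibration('top')
def P(x,y,z):
    return plane(c,[[160+x/3,175+y/3]],z)[0].round(4)
print('tubeL',P(337,88,.08)); print('tubeR',P(468,98,.08))
print('holeL',P(646,77,.045),'holeR',P(724,75,.045)); print('rack corners',[P(a,b,.045) for a,b in [(598,38),(768,33),(773,112),(600,122)]])
print('cap',P(57,106,.1325)); print('bar',P(67,88,.1325),P(47,124,.1325))
print('block',[P(a,b,.03) for a,b in [(67,45),(176,100),(120,204),(8,153)]])
s=cams.calibration('scene')
def S(x,y,z): return plane(s,[[205+x/2.65,150+(y-225)/238*90]],z)[0].round(4)
print('scene tubes',S(455,335,.08),S(327,324,.08),'holes',S(147,370,.045),S(68,370,.045),'cap',S(720,277,.1325))
cc=lambda x,y,z: plane(c,[[x,y]],z)[0].round(3)
print('cup',cc(288,138,.075),'jar',cc(207,131,.1),'lantern',cc(390,108,.2),cc(384,127,0.02),'red',cc(211,288,.12),'spoon',cc(455,198,0.01),cc(457,262,.01))
```

```text
tubeL [0.5246 0.0379 0.08  ]
tubeR [ 0.5169 -0.0716  0.08  ]
holeL [ 0.5419 -0.2249  0.045 ] holeR [ 0.5441 -0.2926  0.045 ]
rack corners [array([ 0.5759, -0.1838,  0.045 ]), array([ 0.5814, -0.3321,  0.045 ]), array([ 0.512 , -0.3342,  0.045 ]), array([ 0.5025, -0.1848,  0.045 ])]
cap [0.4995 0.2574 0.1325]
bar [0.5142 0.2501 0.1325] [0.4849 0.2646 0.1325]
block [array([0.5696, 0.2814, 0.03  ]), array([0.5214, 0.1827, 0.03  ]), array([0.4304, 0.2274, 0.03  ]), array([0.4737, 0.3279, 0.03  ])]
scene tubes [0.5251 0.0373 0.08  ] [ 0.5161 -0.0711  0.08  ] holes [ 0.5436 -0.2237  0.045 ] [ 0.5472 -0.2916  0.045 ] cap [0.5005 0.2576 0.1325]
cup [0.7   0.002 0.075] jar [0.709 0.207 0.1  ] lantern [ 0.736 -0.244  0.2  ] [ 0.75  -0.255  0.02 ] red [0.317 0.175 0.12 ] spoon [ 0.557 -0.444  0.01 ] [ 0.386 -0.442  0.01 ]
```

```bash
cat >> h.py <<'E'
from scipy.spatial.transform import Rotation as Ro
def go(x,y,z,yaw=180):
    o=observe(); R0=Ro.from_quat(o['tcp_rot']); a=np.radians(yaw)
    tx=np.array([np.cos(a),np.sin(a),0]);tz=np.array([0,0,-1.]);T=np.c_[tx,np.cross(tz,tx),tz]
    d=R0.inv().apply(np.array([x,y,z])-o['eef_pos']); rv=np.degrees((R0.inv()*Ro.from_matrix(T)).as_rotvec())
    print('d',(d*1000).round(1),'mm  a',rv.round(2),'| at',o['eef_pos'].round(4),'t',round(o['time_s'],2),'F',o['wrist_force'].round(1),'g',round(o['gripper_width'],3))
E
python3 -c "
from h import *
go(.5165,-.0713,.2)"
```

```text
d [-516.3 -451.6   31.2] mm  a [ -0.06  -0.02 -15.91] | at [0.1438 0.5046 0.2308] t 0.15 F [ 0.5 -0.5 -0.2] g 1.001
```

```bash
python3 -m pendant '[{"dx":-0.04,"dy":-0.035,"dz":0.0,"az":-2},{"dx":-0.075,"dy":-0.065,"dz":0.0,"az":-4},{"dx":-0.11,"dy":-0.096,"dz":0.0,"az":-6},{"dx":-0.145,"dy":-0.127,"dz":0.0,"az":-8},{"dx":-0.18,"dy":-0.158,"dz":0.0,"az":-10},{"dx":-0.215,"dy":-0.188,"dz":0.0,"az":-12},{"dx":-0.25,"dy":-0.219,"dz":0.0,"az":-14},{"dx":-0.285,"dy":-0.249,"dz":0.0,"az":-16},{"dx":-0.32,"dy":-0.28,"dz":0.0,"az":-16},{"dx":-0.355,"dy":-0.31,"dz":0.0,"az":-16},{"dx":-0.39,"dy":-0.341,"dz":0.0,"az":-16},{"dx":-0.425,"dy":-0.372,"dz":0.0,"az":-16},{"dx":-0.46,"dy":-0.402,"dz":0.01,"az":-16},{"dx":-0.49,"dy":-0.428,"dz":0.02,"az":-16},{"dx":-0.51,"dy":-0.446,"dz":0.03,"az":-16},{"dx":-0.516,"dy":-0.452,"dz":0.031,"az":-16},{"dx":-0.516,"dy":-0.452,"dz":0.031,"az":-16},{"dx":-0.516,"dy":-0.452,"dz":0.031,"az":-16}]' 40
python3 - <<'E'
from h import *
im,c=snap('wrist','w1.png'); go(.5165,-.0713,.2)
print(proj(c,[[.5165,-.0713,.08],[.5165,-.0713,0],[.525,.0376,.08]]).round(1))
E
```

```text
d [-516.3 -451.7   31.2] mm  a [ -0.05  -0.02 -15.92] | at [0.1439 0.5047 0.2309] t 0.2 F [ 0.7  0.3 -0. ] g 0.998
[[ 31.8 503.1]
 [ 61.8 457.8]
 [ 89.3 503.6]]validation failed for argument at $[0]...
```

View pics/w1.png

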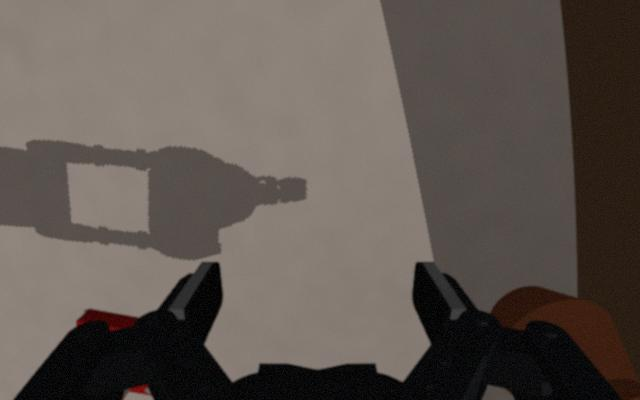

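The call was refused, so I'll give all seven fields.

```bash
python3 -m pendant '[{"dx":-0.04,"dy":-0.035,"dz":0.0,"ax":0,"ay":0,"az":-2,"grip":0.085},{"dx":-0.075,"dy":-0.065,"dz":0.0,"ax":0,"ay":0,"az":-4,"grip":0.085}]' 40
python3 -m pendant --help | head -30
```

```text
time_s: 0.4
eef_pos: [0.198, 0.4208, 0.2303]
tcp_rot: [0.102, 0.995, -0.001, -0.0]
wrist_force: [2.0, 0.6, 0.3]
gripper_width: 0.998invalid input: not JSON, or not a number
```

```bash
python3 -c "
from h import *
go(.5165,-.0713,.2)"
```

```text
d [-411.4 -417.5   30.9] mm  a [ -0.1   -0.03 -11.67] | at [0.198  0.4208 0.2303] t 0.4 F [2.  0.6 0.3] g 0.998
```

```bash
python3 -m pendant '[{"dx":-0.03,"dy":-0.03,"dz":0.0,"ax":0,"ay":0,"az":-1,"grip":0.085},{"dx":-0.065,"dy":-0.065,"dz":0.0,"ax":0,"ay":0,"az":-3,"grip":0.085},{"dx":-0.1,"dy":-0.1,"dz":0.0,"ax":0,"ay":0,"az":-5,"grip":0.085},{"dx":-0.135,"dy":-0.136,"dz":0.0,"ax":0,"ay":0,"az":-7,"grip":0.085},{"dx":-0.17,"dy":-0.172,"dz":0.0,"ax":0,"ay":0,"az":-9,"grip":0.085},{"dx":-0.205,"dy":-0.208,"dz":0.0,"ax":0,"ay":0,"az":-11,"grip":0.085},{"dx":-0.24,"dy":-0.243,"dz":0.0,"ax":0,"ay":0,"az":-11.7,"grip":0.085},{"dx":-0.275,"dy":-0.279,"dz":0.0,"ax":0,"ay":0,"az":-11.7,"grip":0.085},{"dx":-0.31,"dy":-0.315,"dz":0.0,"ax":0,"ay":0,"az":-11.7,"grip":0.085},{"dx":-0.345,"dy":-0.35,"dz":0.005,"ax":0,"ay":0,"az":-11.7,"grip":0.085},{"dx":-0.375,"dy":-0.38,"dz":0.015,"ax":0,"ay":0,"az":-11.7,"grip":0.085},{"dx":-0.4,"dy":-0.405,"dz":0.025,"ax":0,"ay":0,"az":-11.7,"grip":0.085},{"dx":-0.411,"dy":-0.417,"dz":0.031,"ax":0,"ay":0,"az":-11.7,"grip":0.085},{"dx":-0.411,"dy":-0.417,"dz":0.031,"ax":0,"ay":0,"az":-11.7,"grip":0.085},{"dx":-0.411,"dy":-0.417,"dz":0.031,"ax":0,"ay":0,"az":-11.7,"grip":0.085}]' 40
python3 - <<'E'
from h import *
im,c=snap('wrist','w1.png'); go(.5165,-.0713,.2)
print(proj(c,[[.5165,-.0713,.08],[.5165,-.0713,0],[.525,.0376,.08]]).round(1))
E
```

```text
time_s: 1.9
eef_pos: [0.5156, -0.0699, 0.1998]
tcp_rot: [-0.0, 1.0, -0.0, -0.001]
wrist_force: [-0.5, 1.0, -0.1]
gripper_width: 0.992
d [-0.8 -1.8  0.2] mm  a [-0.06 -0.06  0.09] | at [ 0.5157 -0.0695  0.2002] t 1.95 F [-0.4  0.7 -0.6] g 0.998
[[316.  196. ]
 [316.2 174.6]
 [445.5 205.9]]
```

View pics/w1.png

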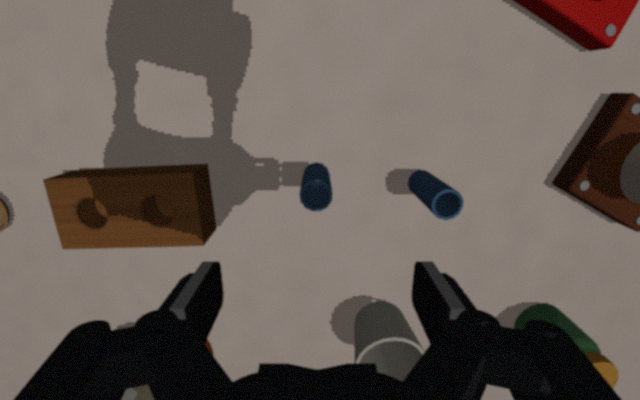

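The wrist view shows tube R's rim near (316,197), tube L's rim near (447,205), and the rack holes near (93,212) and (158,209). I'll measure them precisely.

Run:
```python
from h import *
c=cams.calibration('wrist'); im=cv2.imread('pics/w1.png')
cr=cv2.convertScaleAbs(cv2.resize(im[155:255,40:240],None,fx=4,fy=4,interpolation=cv2.INTER_CUBIC),alpha=2)
cr2=cv2.convertScaleAbs(cv2.resize(im[155:230,290:490],None,fx=4,fy=4,interpolation=cv2.INTER_CUBIC),alpha=2)
cr2=cr2[:,:800]
th=np.linspace(0,2*np.pi,60)
def circ(x,y,z,r): return np.c_[x+r*np.cos(th),y+r*np.sin(th),0*th+z]
for x,y,z,r,img,ox,oy in [(.5428,-.2243,.045,.016,cr,40,155),(.5455,-.2921,.045,.016,cr,40,155),(.5165,-.0713,.08,.014,cr2,290,155),(.525,.0376,.08,.014,cr2,290,155)]:
    p=(proj(c,circ(x,y,z,r))-[ox,oy]+.5)*4
    for q in p[::2]: cv2.circle(img,tuple(int(v) for v in q),1,(0,255,0),-1)
cv2.imwrite('pics/w1c.png',cv2.resize(np.vstack([cr,cr2]),(686,600)))
```

```text
(no output)
```

View pics/w1c.png

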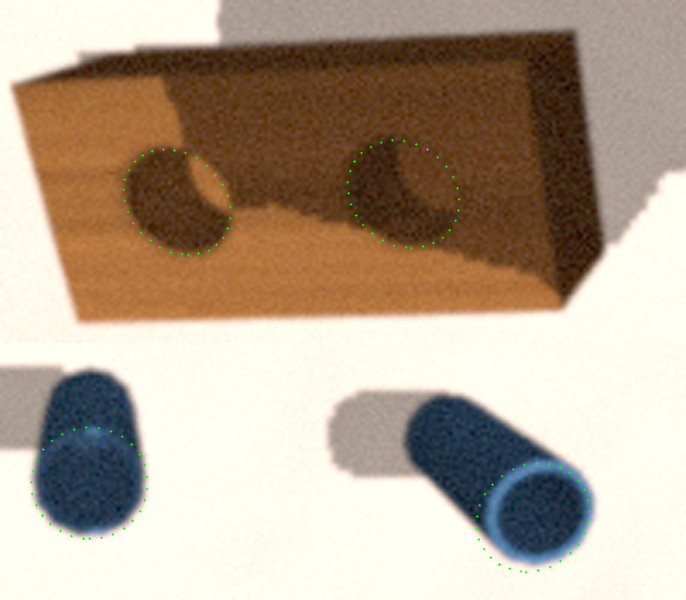

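```bash
python3 -m pendant '[{"dx":-0.0003,"dy":-0.0018,"dz":0.03,"ax":0,"ay":0,"az":0,"grip":0.085},{"dx":-0.0003,"dy":-0.0018,"dz":0.065,"ax":0,"ay":0,"az":0,"grip":0.085},{"dx":-0.0003,"dy":-0.0018,"dz":0.1,"ax":0,"ay":0,"az":0,"grip":0.085},{"dx":-0.0003,"dy":-0.0018,"dz":0.13,"ax":0,"ay":0,"az":0,"grip":0.075},{"dx":-0.0003,"dy":-0.0018,"dz":0.15,"ax":0,"ay":0,"az":0,"grip":0.06},{"dx":-0.0003,"dy":-0.0018,"dz":0.157,"ax":0,"ay":0,"az":0,"grip":0.045},{"dx":-0.0003,"dy":-0.0018,"dz":0.157,"ax":0,"ay":0,"az":0,"grip":0.045},{"dx":-0.0003,"dy":-0.0018,"dz":0.157,"ax":0,"ay":0,"az":0,"grip":0.045}]' 25
python3 - <<'E'
from h import *
im,c=snap('wrist','w2.png'); go(.516,-.0713,.043)
E
```

```text
time_s: 2.75
eef_pos: [0.5165, -0.0712, 0.0445]
tcp_rot: [-0.001, 1.0, -0.001, 0.0]
wrist_force: [-0.0, 0.2, 0.7]
gripper_width: 0.526
d [0.7 0.1 1.7] mm  a [-0.11  0.08  0.12] | at [ 0.5167 -0.0714  0.0447] t 2.8 F [ 0.5 -0.1  0.1] g 0.527
```

View pics/w2.png

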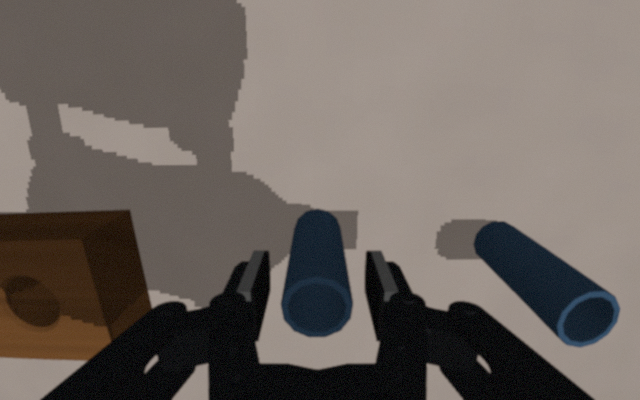

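The tube R rim is at (317,306), midway between the jaws. The neighbouring tube is well clear, so I'll close.

```bash
python3 -c "
from h import *
c=cams.calibration('wrist'); print(plane(c,[[317,306],[588,318]],.08))"
python3 -m pendant '[{"dx":0,"dy":0,"dz":0.001,"ax":0,"ay":0,"az":0,"grip":0.035},{"dx":0,"dy":0,"dz":0.001,"ax":0,"ay":0,"az":0,"grip":0.02},{"dx":0,"dy":0,"dz":0.001,"ax":0,"ay":0,"az":0,"grip":0.02},{"dx":0,"dy":0,"dz":0.001,"ax":0,"ay":0,"az":0,"grip":0.02},{"dx":0,"dy":0,"dz":0.001,"ax":0,"ay":0,"az":0,"grip":0.02}]' 25
python3 -c "
from h import *
im,c=snap('wrist','w3.png')
go(.516,-.0713,.145)
print(proj(c,observe()['eef_pos']))"
```

```text
[[ 0.51517763 -0.0718474   0.08      ]
 [ 0.52290018  0.03815365  0.08      ]]
time_s: 3.3
eef_pos: [0.5175, -0.0714, 0.0449]
tcp_rot: [-0.001, 1.0, -0.001, 0.002]
wrist_force: [-0.7, 1.3, 5.1]
gripper_width: 0.329
d [ 1.100e+00 -1.000e-01 -1.001e+02] mm  a [-0.12  0.23  0.11] | at [ 0.5175 -0.0714  0.0449] t 3.35 F [-0.5  1.4  7. ] g 0.329
[[318.11634605 264.74243337]]
```

View pics/w3.png

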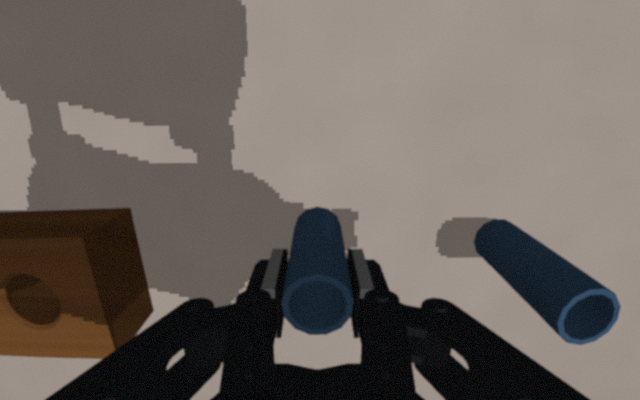

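The tube is gripped at a 28 mm opening. I'll lift it and carry it above the far hole.

```bash
python3 -m pendant '[{"dx":0,"dy":0,"dz":-0.02,"ax":0,"ay":0,"az":0,"grip":0.02},{"dx":0,"dy":0,"dz":-0.05,"ax":0,"ay":0,"az":0,"grip":0.02},{"dx":0,"dy":-0.01,"dz":-0.08,"ax":0,"ay":0,"az":0,"grip":0.02},{"dx":-0.005,"dy":-0.04,"dz":-0.08,"ax":0,"ay":0,"az":0,"grip":0.02},{"dx":-0.01,"dy":-0.075,"dz":-0.08,"ax":0,"ay":0,"az":0,"grip":0.02},{"dx":-0.015,"dy":-0.11,"dz":-0.08,"ax":0,"ay":0,"az":0,"grip":0.02},{"dx":-0.02,"dy":-0.145,"dz":-0.08,"ax":0,"ay":0,"az":0,"grip":0.02},{"dx":-0.025,"dy":-0.18,"dz":-0.08,"ax":0,"ay":0,"az":0,"grip":0.02},{"dx":-0.03,"dy":-0.205,"dz":-0.08,"ax":0,"ay":0,"az":0,"grip":0.02},{"dx":-0.03,"dy":-0.22,"dz":-0.08,"ax":0,"ay":0,"az":0,"grip":0.02},{"dx":-0.03,"dy":-0.221,"dz":-0.08,"ax":0,"ay":0,"az":0,"grip":0.02},{"dx":-0.03,"dy":-0.221,"dz":-0.08,"ax":0,"ay":0,"az":0,"grip":0.02},{"dx":-0.03,"dy":-0.221,"dz":-0.08,"ax":0,"ay":0,"az":0,"grip":0.02}]' 25
python3 - <<'E'
from h import *
im,c=snap('wrist','w4.png'); go(.5475,-.2921,.08); p=observe()['eef_pos']
a=im[:,:,::-1].copy(); th=np.linspace(0,2*np.pi,60)
def circ(x,y,z,r,col):
    for q in proj(c,np.c_[x+r*np.cos(th),y+r*np.sin(th),0*th+z]): cv2.circle(a,tuple(int(round(v)) for v in q),0,col,-1)
circ(.5428,-.2243,.045,.016,(0,255,0));circ(.5455,-.2921,.045,.016,(0,255,0))
circ(p[0]-.002,p[1],p[2]+.0351,.014,(0,255,255));circ(p[0]-.002,p[1],p[2]-.0449,.014,(0,255,255))
cv2.imwrite('pics/w4o.png',cv2.convertScaleAbs(cv2.resize(a[100:400,180:560],None,fx=2,fy=2,interpolation=cv2.INTER_NEAREST),alpha=2))
E
```

```text
time_s: 4.65
eef_pos: [0.5475, -0.2907, 0.1256]
tcp_rot: [-0.001, 1.0, -0.001, 0.002]
wrist_force: [0.8, 0.0, -0.5]
gripper_width: 0.325
d [ 0.3 -1.3 45.7] mm  a [-0.1   0.21  0.19] | at [ 0.5476 -0.2907  0.1257] t 4.7 F [-0.2  0.3 -1.3] g 0.328
```

View pics/w4o.png

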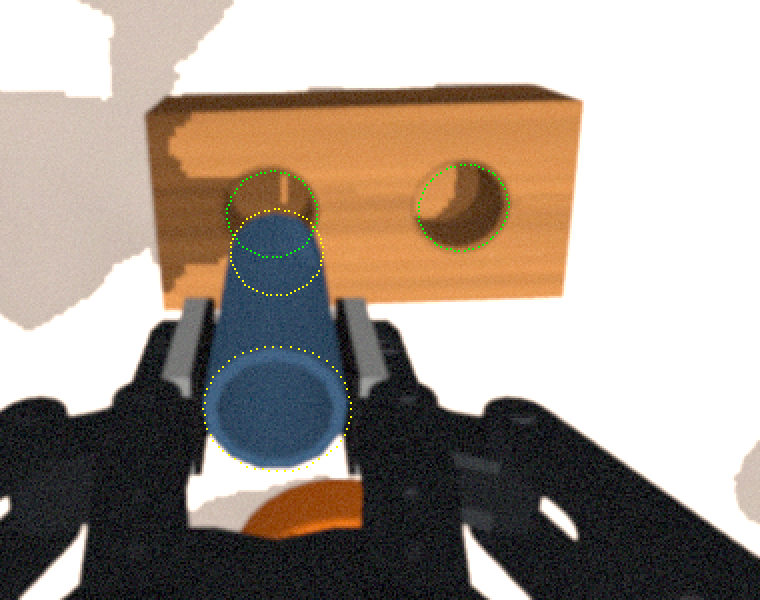

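The carried tube's bottom is at (277,252) in the crop and its rim at (277,408), and both line up with the far hole at (272,213). I'll correct about 1.7 mm in y and go down to just inside the mouth.

```bash
python3 -m pendant '[{"dx":0.0002,"dy":-0.0018,"dz":0.0,"ax":0,"ay":0,"az":0,"grip":0.02},{"dx":0.0002,"dy":-0.0018,"dz":0.015,"ax":0,"ay":0,"az":0,"grip":0.02},{"dx":0.0002,"dy":-0.0018,"dz":0.027,"ax":0,"ay":0,"az":0,"grip":0.02},{"dx":0.0002,"dy":-0.0018,"dz":0.034,"ax":0,"ay":0,"az":0,"grip":0.02},{"dx":0.0002,"dy":-0.0018,"dz":0.04,"ax":0,"ay":0,"az":0,"grip":0.02},{"dx":0.0002,"dy":-0.0018,"dz":0.046,"ax":0,"ay":0,"az":0,"grip":0.02}]' 25
python3 -c "
from h import *
go(.5475,-.2924,.058)"
```

```text
time_s: 5.3
eef_pos: [0.5477, -0.2926, 0.0793]
tcp_rot: [-0.002, 1.0, -0.001, 0.002]
wrist_force: [0.4, 0.1, 0.3]
gripper_width: 0.327
d [ 0.3  0.2 21.3] mm  a [-0.1   0.21  0.19] | at [ 0.5477 -0.2926  0.0793] t 5.3 F [0.4 0.1 0.3] g 0.327
```

```bash
python3 -m pendant '[{"dx":0.0003,"dy":0.0002,"dz":0.008,"ax":0,"ay":0,"az":0,"grip":0.02},{"dx":0.0003,"dy":0.0002,"dz":0.015,"ax":0,"ay":0,"az":0,"grip":0.02},{"dx":0.0003,"dy":0.0002,"dz":0.019,"ax":0,"ay":0,"az":0,"grip":0.02},{"dx":0.0003,"dy":0.0002,"dz":0.022,"ax":0,"ay":0,"az":0,"grip":0.02},{"dx":0.0003,"dy":0.0002,"dz":0.022,"ax":0,"ay":0,"az":0,"grip":0.02}]' 25
python3 -c "
from h import *
go(.5475,-.2924,.058)"
```

```text
time_s: 5.8
eef_pos: [0.5478, -0.2925, 0.058]
tcp_rot: [-0.002, 1.0, -0.001, 0.002]
wrist_force: [-0.2, 1.7, 2.9]
gripper_width: 0.324
d [ 0.3  0.1 -0. ] mm  a [-0.12  0.26  0.19] | at [ 0.5478 -0.2925  0.058 ] t 5.8 F [-0.2  1.7  2.9] g 0.324
```

It's at floor height with light contact. I'll release, rise and look.

```bash
python3 -m pendant '[{"dx":0,"dy":0,"dz":0,"ax":0,"ay":0,"az":0,"grip":0.035},{"dx":0,"dy":0,"dz":0,"ax":0,"ay":0,"az":0,"grip":0.05},{"dx":0,"dy":0,"dz":0,"ax":0,"ay":0,"az":0,"grip":0.05},{"dx":0,"dy":0,"dz":0,"ax":0,"ay":0,"az":0,"grip":0.05},{"dx":0,"dy":0,"dz":-0.02,"ax":0,"ay":0,"az":0,"grip":0.05},{"dx":0,"dy":0,"dz":-0.05,"ax":0,"ay":0,"az":0,"grip":0.05},{"dx":0,"dy":0,"dz":-0.085,"ax":0,"ay":0,"az":0,"grip":0.06},{"dx":0,"dy":0,"dz":-0.12,"ax":0,"ay":0,"az":0,"grip":0.08},{"dx":0,"dy":0,"dz":-0.12,"ax":0,"ay":0,"az":0,"grip":0.085}]' 25
python3 - <<'E'
from h import *
im,c=snap('wrist','w5.png'); go(.5255,.0385,.16); p=observe()['eef_pos']
a=im[:,:,::-1].copy(); th=np.linspace(0,2*np.pi,60)
def circ(x,y,z,r,col):
    for q in proj(c,np.c_[x+r*np.cos(th),y+r*np.sin(th),0*th+z]): cv2.circle(a,tuple(int(round(v)) for v in q),0,col,-1)
circ(.5428,-.2245,.045,.016,(0,255,0));circ(.5453,-.2925,.093,.014,(0,255,255))
cv2.imwrite('pics/w5o.png',cv2.convertScaleAbs(cv2.resize(a[100:400,180:560],None,fx=2,fy=2,interpolation=cv2.INTER_NEAREST),alpha=2))
E
```

```text
time_s: 6.7
eef_pos: [0.5495, -0.2937, 0.1837]
tcp_rot: [-0.002, 1.0, -0.004, 0.006]
wrist_force: [1.4, -0.2, -0.3]
gripper_width: 0.988
d [ 22.  331.7  18.7] mm  a [-0.31  0.53  0.19] | at [ 0.5484 -0.293   0.1808] t 6.75 F [-0.3  0.1 -0.6] g 0.994
```

View pics/w5o.png

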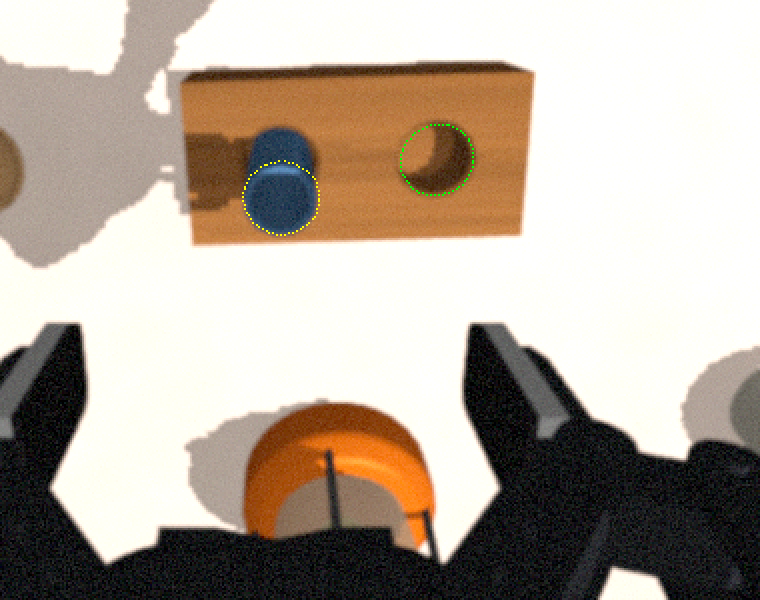

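The first tube is seated, upright and centred on the predicted rim at (281,198) in the crop. Next is the second tube.

```bash
python3 -m pendant '[{"dx":0.002,"dy":0.02,"dz":0,"ax":-0.3,"ay":0.5,"az":0.2,"grip":0.085},{"dx":0.005,"dy":0.055,"dz":0,"ax":-0.3,"ay":0.5,"az":0.2,"grip":0.085},{"dx":0.008,"dy":0.1,"dz":0,"ax":-0.3,"ay":0.5,"az":0.2,"grip":0.085},{"dx":0.011,"dy":0.145,"dz":0,"ax":-0.3,"ay":0.5,"az":0.2,"grip":0.085},{"dx":0.014,"dy":0.19,"dz":0,"ax":-0.3,"ay":0.5,"az":0.2,"grip":0.085},{"dx":0.017,"dy":0.235,"dz":0,"ax":-0.3,"ay":0.5,"az":0.2,"grip":0.085},{"dx":0.02,"dy":0.275,"dz":0,"ax":-0.3,"ay":0.5,"az":0.2,"grip":0.085},{"dx":0.022,"dy":0.305,"dz":0,"ax":-0.3,"ay":0.5,"az":0.2,"grip":0.085},{"dx":0.024,"dy":0.325,"dz":0,"ax":-0.3,"ay":0.5,"az":0.2,"grip":0.085},{"dx":0.024,"dy":0.331,"dz":0,"ax":-0.3,"ay":0.5,"az":0.2,"grip":0.085},{"dx":0.024,"dy":0.331,"dz":0,"ax":-0.3,"ay":0.5,"az":0.2,"grip":0.085},{"dx":0.024,"dy":0.331,"dz":0,"ax":-0.3,"ay":0.5,"az":0.2,"grip":0.085}]' 25
python3 - <<'E'
from h import *
im,c=snap('wrist','w6.png'); go(.5235,.0382,.044); 
a=im[:,:,::-1].copy(); th=np.linspace(0,2*np.pi,60)
def circ(x,y,z,r,col):
    for q in proj(c,np.c_[x+r*np.cos(th),y+r*np.sin(th),0*th+z]): cv2.circle(a,tuple(int(round(v)) for v in q),0,col,-1)
circ(.5235,.0382,.08,.014,(0,255,255))
cv2.imwrite('pics/w6o.png',cv2.convertScaleAbs(cv2.resize(a[100:400,130:510],None,fx=2,fy=2,interpolation=cv2.INTER_NEAREST),alpha=2))
E
```

```text
time_s: 7.95
eef_pos: [0.523, 0.0374, 0.1782]
tcp_rot: [0.0, 1.0, -0.0, -0.0]
wrist_force: [-0.3, 0.2, -0.2]
gripper_width: 1.0
d [ -0.4   1.2 134.3] mm  a [-0.03 -0.01 -0.06] | at [0.5232 0.037  0.1783] t 8.0 F [0.6 1.1 0.4] g 0.998
```

View pics/w6o.png

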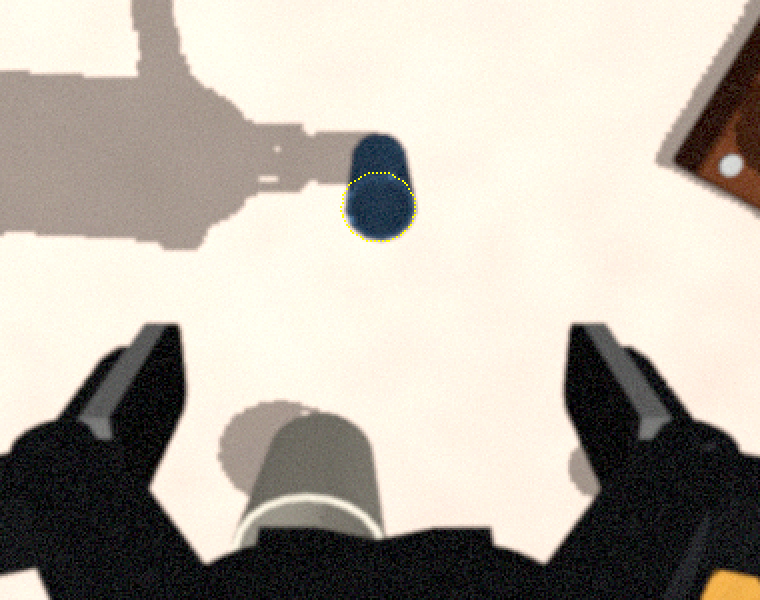

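The rim is at (380,206) in the crop, where predicted. I'll descend and close.

```bash
python3 -m pendant '[{"dx":0,"dy":0.001,"dz":0.03,"ax":0,"ay":0,"az":0,"grip":0.085},{"dx":0,"dy":0.001,"dz":0.065,"ax":0,"ay":0,"az":0,"grip":0.085},{"dx":0,"dy":0.001,"dz":0.095,"ax":0,"ay":0,"az":0,"grip":0.075},{"dx":0,"dy":0.001,"dz":0.12,"ax":0,"ay":0,"az":0,"grip":0.06},{"dx":0,"dy":0.001,"dz":0.132,"ax":0,"ay":0,"az":0,"grip":0.045},{"dx":0,"dy":0.001,"dz":0.135,"ax":0,"ay":0,"az":0,"grip":0.045},{"dx":0,"dy":0.001,"dz":0.135,"ax":0,"ay":0,"az":0,"grip":0.045},{"dx":0,"dy":0.001,"dz":0.135,"ax":0,"ay":0,"az":0,"grip":0.02},{"dx":0,"dy":0.001,"dz":0.135,"ax":0,"ay":0,"az":0,"grip":0.02},{"dx":0,"dy":0.001,"dz":0.135,"ax":0,"ay":0,"az":0,"grip":0.02},{"dx":0,"dy":0.001,"dz":0.135,"ax":0,"ay":0,"az":0,"grip":0.02},{"dx":0,"dy":0.001,"dz":0.135,"ax":0,"ay":0,"az":0,"grip":0.02}]' 25
python3 - <<'E'
from h import *
im,c=snap('wrist','w7.png'); go(.5235,.0382,.044); p=observe()['eef_pos']
a=im[:,:,::-1].copy(); th=np.linspace(0,2*np.pi,60)
def circ(x,y,z,r,col):
    for q in proj(c,np.c_[x+r*np.cos(th),y+r*np.sin(th),0*th+z]): cv2.circle(a,tuple(int(round(v)) for v in q),0,col,-1)
circ(p[0],p[1],.08,.014,(0,255,255))
cv2.imwrite('pics/w7o.png',cv2.convertScaleAbs(cv2.resize(a[180:380,220:420],None,fx=3,fy=3,interpolation=cv2.INTER_NEAREST),alpha=2))
E
```

```text
time_s: 9.2
eef_pos: [0.524, 0.0379, 0.0444]
tcp_rot: [0.0, 1.0, -0.0, 0.001]
wrist_force: [-0.1, -1.0, 7.1]
gripper_width: 0.307
d [0.5 0.3 0.4] mm  a [-0.05  0.12 -0.06] | at [0.524  0.0379 0.0444] t 9.25 F [-0.1  0.2  5.9] g 0.309
```

View pics/w7o.png

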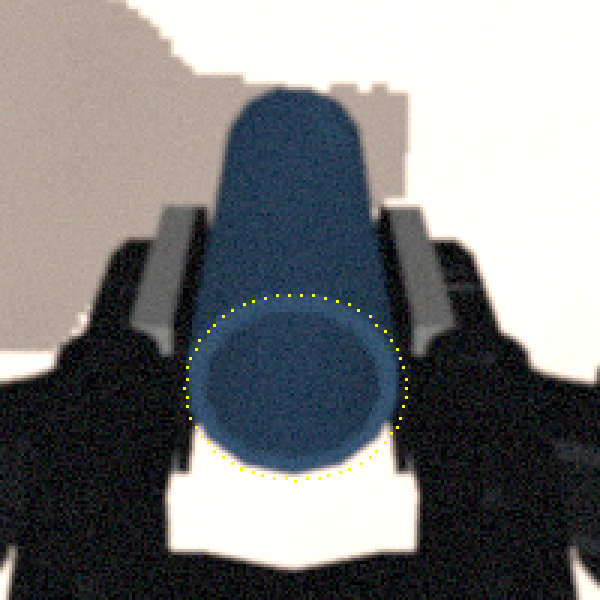

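```bash
python3 -m pendant '[{"dx":0,"dy":0,"dz":-0.02,"ax":0,"ay":0,"az":0,"grip":0.02},{"dx":0,"dy":0,"dz":-0.05,"ax":0,"ay":0,"az":0,"grip":0.02},{"dx":0,"dy":-0.01,"dz":-0.08,"ax":0,"ay":0,"az":0,"grip":0.02},{"dx":-0.003,"dy":-0.04,"dz":-0.08,"ax":0,"ay":0,"az":0,"grip":0.02},{"dx":-0.006,"dy":-0.075,"dz":-0.08,"ax":0,"ay":0,"az":0,"grip":0.02},{"dx":-0.009,"dy":-0.11,"dz":-0.08,"ax":0,"ay":0,"az":0,"grip":0.02},{"dx":-0.012,"dy":-0.145,"dz":-0.08,"ax":0,"ay":0,"az":0,"grip":0.02},{"dx":-0.015,"dy":-0.18,"dz":-0.08,"ax":0,"ay":0,"az":0,"grip":0.02},{"dx":-0.017,"dy":-0.215,"dz":-0.08,"ax":0,"ay":0,"az":0,"grip":0.02},{"dx":-0.019,"dy":-0.24,"dz":-0.08,"ax":0,"ay":0,"az":0,"grip":0.02},{"dx":-0.019,"dy":-0.256,"dz":-0.08,"ax":0,"ay":0,"az":0,"grip":0.02},{"dx":-0.019,"dy":-0.262,"dz":-0.08,"ax":0,"ay":0,"az":0,"grip":0.02},{"dx":-0.019,"dy":-0.262,"dz":-0.08,"ax":0,"ay":0,"az":0,"grip":0.02},{"dx":-0.019,"dy":-0.262,"dz":-0.08,"ax":0,"ay":0,"az":0,"grip":0.02}]' 25
python3 - <<'E'
from h import *
im,c=snap('wrist','w8.png'); go(.5428,-.2241,.08); p=observe()['eef_pos']
a=im[:,:,::-1].copy(); th=np.linspace(0,2*np.pi,60)
def circ(x,y,z,r,col):
    for q in proj(c,np.c_[x+r*np.cos(th),y+r*np.sin(th),0*th+z]): cv2.circle(a,tuple(int(round(v)) for v in q),0,col,-1)
circ(.5428,-.2245,.045,.016,(0,255,0))
circ(p[0],p[1]-.0004,p[2]+.0356,.014,(0,255,255));circ(p[0],p[1]-.0004,p[2]-.0444,.014,(0,255,255))
cv2.imwrite('pics/w8o.png',cv2.convertScaleAbs(cv2.resize(a[100:400,130:510],None,fx=2,fy=2,interpolation=cv2.INTER_NEAREST),alpha=2))
E
```

```text
time_s: 10.65
eef_pos: [0.5424, -0.2229, 0.1246]
tcp_rot: [0.0, 1.0, -0.0, 0.001]
wrist_force: [-0.9, 0.1, -0.3]
gripper_width: 0.307
d [-0.2 -1.3 44.7] mm  a [-0.01  0.1   0.01] | at [ 0.5425 -0.2227  0.1247] t 10.7 F [-0.1  0.2 -0.2] g 0.308
```

View pics/w8o.png

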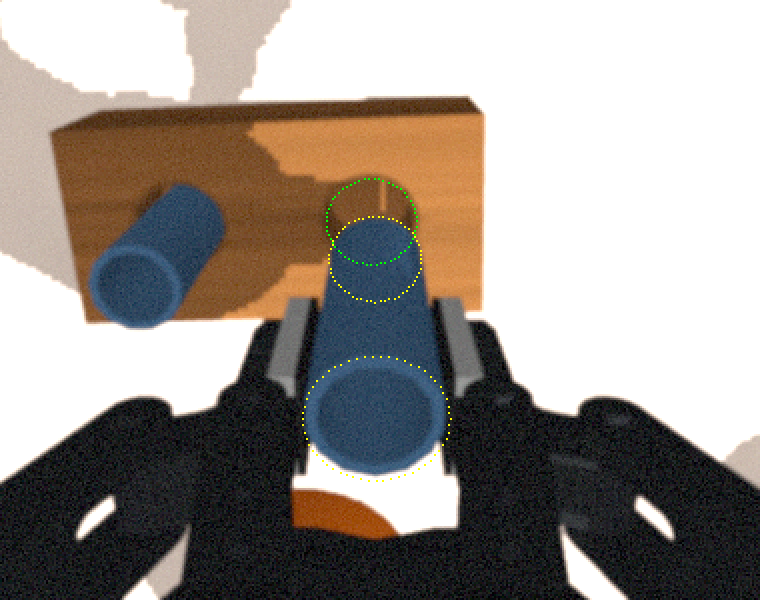

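The tube bottom is at (375,260) in the crop, and the hole at (371,222) needs a −1.4 mm y correction. I'll insert it.

```bash
python3 -m pendant '[{"dx":-0.0002,"dy":-0.0015,"dz":0.0,"ax":0,"ay":0,"az":0,"grip":0.02},{"dx":-0.0002,"dy":-0.0015,"dz":0.015,"ax":0,"ay":0,"az":0,"grip":0.02},{"dx":-0.0002,"dy":-0.0015,"dz":0.027,"ax":0,"ay":0,"az":0,"grip":0.02},{"dx":-0.0002,"dy":-0.0015,"dz":0.034,"ax":0,"ay":0,"az":0,"grip":0.02},{"dx":-0.0002,"dy":-0.0015,"dz":0.04,"ax":0,"ay":0,"az":0,"grip":0.02},{"dx":-0.0002,"dy":-0.0015,"dz":0.046,"ax":0,"ay":0,"az":0,"grip":0.02}]' 25
python3 -c "
from h import *
go(.5428,-.2241,.0575)"
```

```text
time_s: 11.3
eef_pos: [0.5429, -0.2242, 0.0783]
tcp_rot: [-0.0, 1.0, -0.0, 0.001]
wrist_force: [0.5, -0.6, -0.7]
gripper_width: 0.311
d [ 0.2  0.1 20.8] mm  a [-0.02  0.11  0.03] | at [ 0.5429 -0.2242  0.0783] t 11.3 F [ 0.5 -0.6 -0.7] g 0.311
```

```bash
python3 -m pendant '[{"dx":0,"dy":0,"dz":0.008,"ax":0,"ay":0,"az":0,"grip":0.02},{"dx":0,"dy":0,"dz":0.015,"ax":0,"ay":0,"az":0,"grip":0.02},{"dx":0,"dy":0,"dz":0.019,"ax":0,"ay":0,"az":0,"grip":0.02},{"dx":0,"dy":0,"dz":0.0215,"ax":0,"ay":0,"az":0,"grip":0.02},{"dx":0,"dy":0,"dz":0.0215,"ax":0,"ay":0,"az":0,"grip":0.02}]' 25
python3 -c "
from h import *
go(.5428,-.2241,.0575)"
```

```text
time_s: 11.8
eef_pos: [0.543, -0.2241, 0.0575]
tcp_rot: [-0.0, 1.0, -0.0, 0.001]
wrist_force: [-1.7, 0.3, 4.1]
gripper_width: 0.308
d [ 0.2  0.  -0. ] mm  a [-0.02  0.12  0.02] | at [ 0.543  -0.2241  0.0575] t 11.8 F [-1.7  0.3  4.1] g 0.308
```

```bash
python3 -m pendant '[{"dx":0,"dy":0,"dz":0,"ax":0,"ay":0,"az":0,"grip":0.035},{"dx":0,"dy":0,"dz":0,"ax":0,"ay":0,"az":0,"grip":0.045},{"dx":0,"dy":0,"dz":0,"ax":0,"ay":0,"az":0,"grip":0.045},{"dx":0,"dy":0,"dz":0,"ax":0,"ay":0,"az":0,"grip":0.045},{"dx":0,"dy":0,"dz":-0.02,"ax":0,"ay":0,"az":0,"grip":0.045},{"dx":0,"dy":0,"dz":-0.05,"ax":0,"ay":0,"az":0,"grip":0.045},{"dx":0,"dy":0,"dz":-0.085,"ax":0,"ay":0,"az":0,"grip":0.05},{"dx":0,"dy":0,"dz":-0.13,"ax":0,"ay":0,"az":0,"grip":0.08},{"dx":0,"dy":0,"dz":-0.15,"ax":0,"ay":0,"az":0,"grip":0.085},{"dx":0,"dy":0,"dz":-0.15,"ax":0,"ay":0,"az":0,"grip":0.085}]' 25
python3 - <<'E'
from h import *
im,c=snap('wrist','w9.png'); go(.5,.2574,.22,180); o=observe();print(o['joint_positions'].round(2))
a=im[:,:,::-1].copy(); th=np.linspace(0,2*np.pi,60)
def circ(x,y,z,r,col):
    for q in proj(c,np.c_[x+r*np.cos(th),y+r*np.sin(th),0*th+z]): cv2.circle(a,tuple(int(round(v)) for v in q),0,col,-1)
circ(.5428,-.2243,.093,.014,(0,255,255));circ(.5453,-.2925,.093,.014,(0,255,255))
cv2.imwrite('pics/w9o.png',cv2.convertScaleAbs(cv2.resize(a[100:400,130:510],None,fx=2,fy=2,interpolation=cv2.INTER_NEAREST),alpha=2))
E
```

```text
time_s: 12.8
eef_pos: [0.5442, -0.2249, 0.2113]
tcp_rot: [-0.0, 1.0, -0.002, 0.004]
wrist_force: [-0.7, 0.5, -0.5]
gripper_width: 0.998
d [ 42.9 481.8 -12.3] mm  a [-0.1   0.27  0.02] | at [ 0.5432 -0.2244  0.2088] t 12.85 F [ 0.4 -1.2 -0.2] g 0.994
[-0.52  0.47  1.38  0.    1.28 -2.09]
```

View pics/w9o.png

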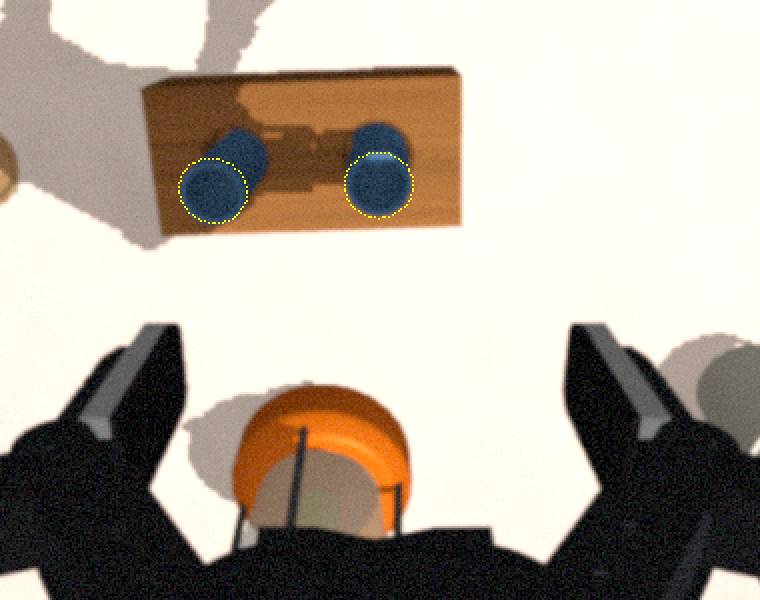

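Both tubes are home, with their rims on the predicted seated circles at (213,191) and (379,185) in the crop, and they have been released. Now to the bottle.

```bash
python3 -m pendant '[{"dx":0.002,"dy":0.02,"dz":0,"ax":-0.1,"ay":0.3,"az":0,"grip":0.085},{"dx":0.005,"dy":0.055,"dz":0,"ax":-0.1,"ay":0.3,"az":0,"grip":0.085},{"dx":0.01,"dy":0.1,"dz":-0.01,"ax":-0.1,"ay":0.3,"az":0,"grip":0.085},{"dx":0.014,"dy":0.145,"dz":-0.012,"ax":-0.1,"ay":0.3,"az":0,"grip":0.085},{"dx":0.018,"dy":0.19,"dz":-0.012,"ax":-0.1,"ay":0.3,"az":0,"grip":0.085},{"dx":0.022,"dy":0.235,"dz":-0.012,"ax":-0.1,"ay":0.3,"az":0,"grip":0.085},{"dx":0.026,"dy":0.28,"dz":-0.012,"ax":-0.1,"ay":0.3,"az":0,"grip":0.085},{"dx":0.03,"dy":0.325,"dz":-0.012,"ax":-0.1,"ay":0.3,"az":0,"grip":0.085},{"dx":0.034,"dy":0.37,"dz":-0.012,"ax":-0.1,"ay":0.3,"az":0,"grip":0.085},{"dx":0.038,"dy":0.41,"dz":-0.012,"ax":-0.1,"ay":0.3,"az":0,"grip":0.085},{"dx":0.041,"dy":0.445,"dz":-0.012,"ax":-0.1,"ay":0.3,"az":0,"grip":0.085},{"dx":0.043,"dy":0.47,"dz":-0.012,"ax":-0.1,"ay":0.3,"az":0,"grip":0.085},{"dx":0.043,"dy":0.482,"dz":-0.012,"ax":-0.1,"ay":0.3,"az":0,"grip":0.085},{"dx":0.043,"dy":0.482,"dz":-0.012,"ax":-0.1,"ay":0.3,"az":0,"grip":0.085},{"dx":0.043,"dy":0.482,"dz":-0.012,"ax":-0.1,"ay":0.3,"az":0,"grip":0.085}]' 60
python3 - <<'E'
from h import *
im,c=snap('wrist','w10.png'); go(.5,.2574,.15,180); snap('scene','s10.png')
a=im[:,:,::-1].copy(); th=np.linspace(0,2*np.pi,90)
def circ(x,y,z,r,col):
    for q in proj(c,np.c_[x+r*np.cos(th),y+r*np.sin(th),0*th+z]): cv2.circle(a,tuple(int(round(v)) for v in q),0,col,-1)
circ(.5,.2574,.1325,.027,(0,255,0))
cv2.imwrite('pics/w10o.png',cv2.convertScaleAbs(cv2.resize(a[100:400,130:510],None,fx=2,fy=2,interpolation=cv2.INTER_NEAREST),alpha=1.4))
E
```

```text
time_s: 14.35
eef_pos: [0.4995, 0.2569, 0.2189]
tcp_rot: [-0.0, 1.0, -0.001, -0.001]
wrist_force: [0.7, -0.7, -0.1]
gripper_width: 0.992
d [-0.3  0.9 69.2] mm  a [-0.05 -0.09 -0.03] | at [0.4998 0.2565 0.2192] t 14.4 F [-0.4  0.1 -0.5] g 0.996
```

View pics/w10o.png

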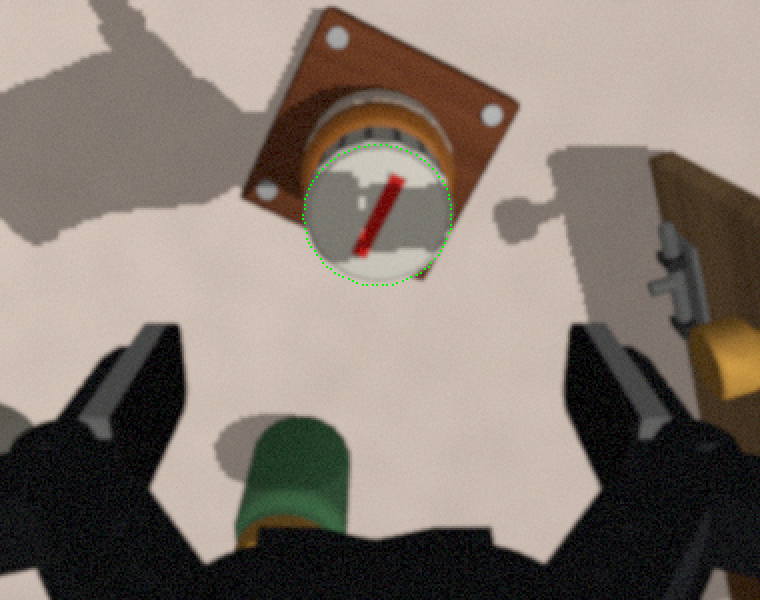

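View pics/s10.png

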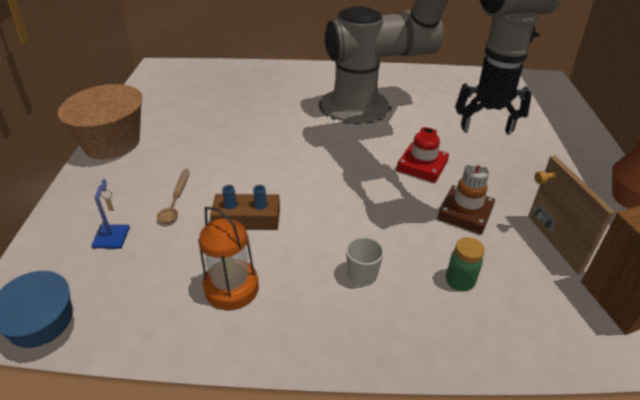

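Run:
```python
from h import *
im=cv2.imread('pics/w10.png'); 
cv2.imwrite('pics/w10c.png',cv2.convertScaleAbs(cv2.resize(im[140:260,270:370],None,fx=5,fy=5,interpolation=cv2.INTER_CUBIC),alpha=1.5,beta=0))
```

```text
(no output)
```

View pics/w10c.png

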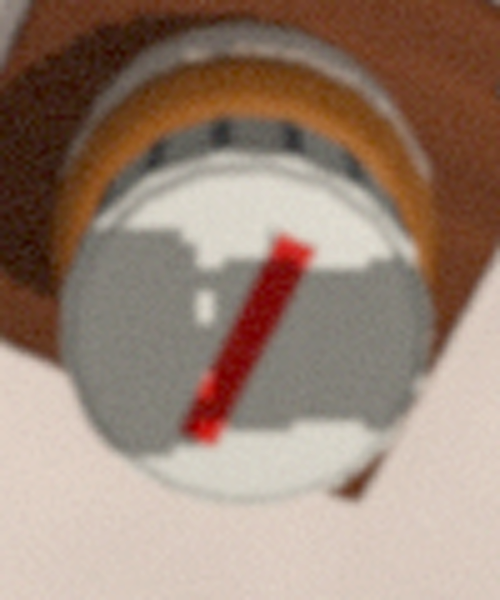

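The bottle with the white cap is confirmed. The bar runs from (293,245) to (200,435) in the crop, and the rib faces sit about 3° off the jaw axis. I'll align to the flats, descend around the cap and stop before closing.

```bash
python3 -m pendant '[{"dx":-0.0002,"dy":0.001,"dz":0.02,"ax":0,"ay":0,"az":3,"grip":0.085},{"dx":-0.0002,"dy":0.001,"dz":0.045,"ax":0,"ay":0,"az":3,"grip":0.085},{"dx":-0.0002,"dy":0.001,"dz":0.07,"ax":0,"ay":0,"az":3,"grip":0.085},{"dx":-0.0002,"dy":0.001,"dz":0.09,"ax":0,"ay":0,"az":3,"grip":0.085},{"dx":-0.0002,"dy":0.001,"dz":0.105,"ax":0,"ay":0,"az":3,"grip":0.08},{"dx":-0.0002,"dy":0.001,"dz":0.116,"ax":0,"ay":0,"az":3,"grip":0.075},{"dx":-0.0002,"dy":0.001,"dz":0.119,"ax":0,"ay":0,"az":3,"grip":0.07},{"dx":-0.0002,"dy":0.001,"dz":0.119,"ax":0,"ay":0,"az":3,"grip":0.065},{"dx":-0.0002,"dy":0.001,"dz":0.119,"ax":0,"ay":0,"az":3,"grip":0.065}]' 80
python3 - <<'E'
from h import *
im,c=snap('wrist','w11.png'); go(.5,.2574,.1,177); snap('scene','s11.png')
s=cv2.imread('pics/s11.png')[100:240,420:560]; w=cv2.imread('pics/w11.png')
cv2.imwrite('pics/w11o.png',np.hstack([cv2.resize(w,(480,300)),cv2.resize(s,(300,300),interpolation=cv2.INTER_CUBIC)]))
E
```

```text
time_s: 15.35
eef_pos: [0.5006, 0.2573, 0.1012]
tcp_rot: [0.027, 1.0, -0.0, 0.0]
wrist_force: [-0.2, -0.3, -0.0]
gripper_width: 0.762
d [ 0.6 -0.   1.3] mm  a [-0.01  0.03 -0.06] | at [0.5006 0.2574 0.1013] t 15.4 F [-0.1 -0.7  0.3] g 0.76
```

View pics/w11o.png

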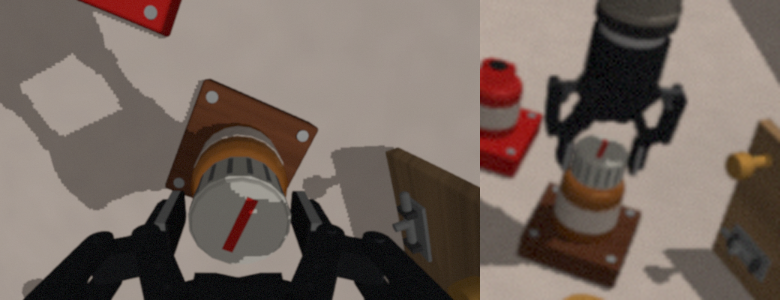

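The cap is centred between the jaws, with its disc around (240,218) in the left crop, and nothing is touching. I'll close on it.

```bash
python3 -m pendant '[{"dx":0.0006,"dy":0,"dz":0.001,"ax":0,"ay":0,"az":0,"grip":0.055},{"dx":0.0006,"dy":0,"dz":0.001,"ax":0,"ay":0,"az":0,"grip":0.045},{"dx":0.0006,"dy":0,"dz":0.001,"ax":0,"ay":0,"az":0,"grip":0.045},{"dx":0.0006,"dy":0,"dz":0.001,"ax":0,"ay":0,"az":0,"grip":0.045},{"dx":0.0006,"dy":0,"dz":0.001,"ax":0,"ay":0,"az":0,"grip":0.045}]' 80
python3 -c "
from h import *
snap('wrist','w12.png')
go(.5,.2574,.1,177); print(observe()['wrist_torque'])"
```

```text
time_s: 15.95
eef_pos: [0.5003, 0.2577, 0.1007]
tcp_rot: [0.027, 1.0, 0.0, 0.001]
wrist_force: [-0.8, 0.3, 4.4]
gripper_width: 0.615
d [ 0.3 -0.3  0.6] mm  a [ 0.03  0.08 -0.06] | at [0.5003 0.2577 0.1006] t 16.0 F [-1.2  1.6  4.9] g 0.612
[0.17953378 0.02747397 0.00227089]
```

View pics/w12.png

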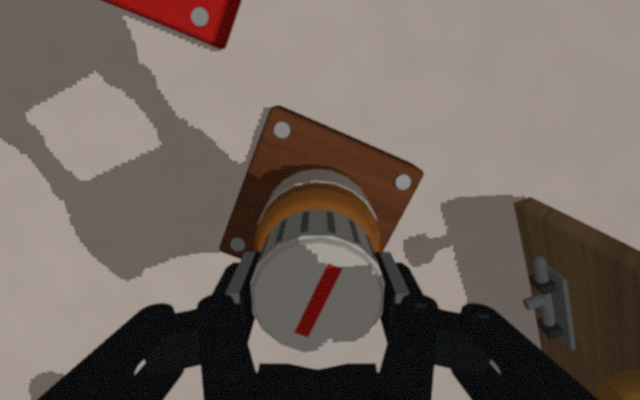

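```bash
python3 -m pendant '[{"dx":0,"dy":0,"dz":0.002,"ax":0,"ay":0,"az":0,"grip":0.045},{"dx":0,"dy":0,"dz":0.004,"ax":0,"ay":0,"az":0,"grip":0.045},{"dx":0,"dy":0,"dz":0.0055,"ax":0,"ay":0,"az":0,"grip":0.045},{"dx":0,"dy":0,"dz":0.0055,"ax":0,"ay":0,"az":0,"grip":0.045}]' 90
python3 -c "
from h import *
snap('wrist','w13.png')
go(.5,.2574,.1,177); print(observe()['wrist_torque'])"
```

```text
time_s: 16.4
eef_pos: [0.5003, 0.2577, 0.0959]
tcp_rot: [0.027, 1.0, 0.0, 0.001]
wrist_force: [-2.7, 0.2, 10.0]
gripper_width: 0.612
d [ 0.3 -0.3 -4.1] mm  a [ 0.03  0.1  -0.05] | at [0.5003 0.2577 0.0959] t 16.45 F [-3.4 -0.8 10.4] g 0.614
[-0.08912892  0.39636377  0.02650547]
```

It's pressed 4.8 mm at 10 N, in line with the spring, so it is past the safety teeth. I'll turn it counter-clockwise (negative az) and check partway.

```bash
python3 -m pendant '[{"dx":0,"dy":0,"dz":0.001,"ax":0,"ay":0,"az":-2,"grip":0.045},{"dx":0,"dy":0,"dz":0.001,"ax":0,"ay":0,"az":-6,"grip":0.045},{"dx":0,"dy":0,"dz":0.001,"ax":0,"ay":0,"az":-10,"grip":0.045},{"dx":0,"dy":0,"dz":0.001,"ax":0,"ay":0,"az":-15,"grip":0.045}]' 90
python3 -c "
from h import *
snap('wrist','w14.png');snap('top','t14.png')
go(.5,.2574,.1,177); print(observe()['wrist_torque'],observe()['joint_positions'].round(2))"
```

```text
time_s: 16.85
eef_pos: [0.5009, 0.2581, 0.0959]
tcp_rot: [-0.106, 0.994, 0.0, 0.002]
wrist_force: [-0.9, 1.6, 10.2]
gripper_width: 0.609
d [ 1.  -0.4 -4.1] mm  a [ 0.06  0.21 15.09] | at [0.5009 0.258  0.0959] t 16.95 F [-1.2  0.6 10.7] g 0.612
[0.08650169 0.21683517 0.07890638] [ 0.34  0.55  1.6  -0.    0.99 -1.44]
```

View pics/w14.png

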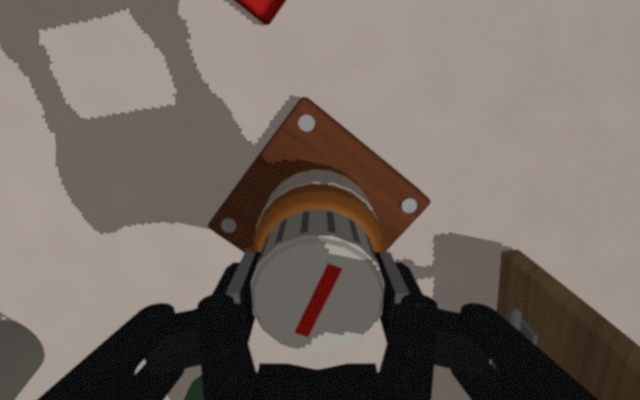

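The bar at (318,300) has stayed fixed in the gripper view while the block rotated about 15°, so the cap is turning with the gripper. I'll continue to 60° in total.

```bash
python3 -m pendant '[{"dx":0.0003,"dy":0,"dz":0.001,"ax":0,"ay":0,"az":-4,"grip":0.045},{"dx":0.0006,"dy":0,"dz":0.001,"ax":0,"ay":0,"az":-9,"grip":0.045},{"dx":0.0006,"dy":0,"dz":0.001,"ax":0,"ay":0,"az":-15,"grip":0.045},{"dx":0.0006,"dy":0,"dz":0.001,"ax":0,"ay":0,"az":-21,"grip":0.045},{"dx":0.0006,"dy":0,"dz":0.001,"ax":0,"ay":0,"az":-27,"grip":0.045},{"dx":0.0006,"dy":0,"dz":0.001,"ax":0,"ay":0,"az":-33,"grip":0.045},{"dx":0.0006,"dy":0,"dz":0.001,"ax":0,"ay":0,"az":-39,"grip":0.045},{"dx":0.0006,"dy":0,"dz":0.001,"ax":0,"ay":0,"az":-44,"grip":0.045},{"dx":0.0006,"dy":0,"dz":0.001,"ax":0,"ay":0,"az":-46,"grip":0.045},{"dx":0.0006,"dy":0,"dz":0.001,"ax":0,"ay":0,"az":-46,"grip":0.045}]' 90
python3 -c "
from h import *
snap('wrist','w15.png')
go(.5,.2574,.1,177); print(observe()['wrist_torque'],observe()['joint_positions'].round(2))"
```

```text
time_s: 17.95
eef_pos: [0.5011, 0.2585, 0.096]
tcp_rot: [-0.486, 0.874, -0.0, 0.003]
wrist_force: [-0.4, 2.7, 10.3]
gripper_width: 0.61
d [ 1.5  0.4 -4. ] mm  a [-3.000e-02  3.900e-01  6.111e+01] | at [0.5011 0.2585 0.096 ] t 18.0 F [-0.7  1.5 10.4] g 0.616
[0.23397969 0.14976804 0.06568794] [ 0.34  0.55  1.6   0.    0.99 -2.25]
```

View pics/w15.png

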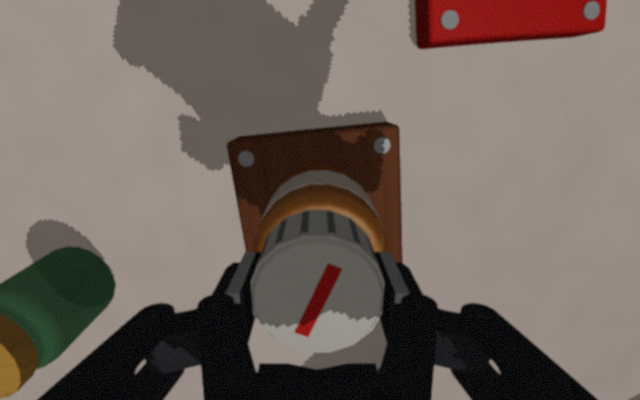

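It has turned 61° with the cap held and the bar still aligned. I'll lift it straight off.

```bash
python3 -m pendant '[{"dx":0,"dy":0,"dz":-0.003,"ax":0,"ay":0,"az":0,"grip":0.045},{"dx":0,"dy":0,"dz":-0.007,"ax":0,"ay":0,"az":0,"grip":0.045},{"dx":0,"dy":0,"dz":-0.013,"ax":0,"ay":0,"az":0,"grip":0.045},{"dx":0,"dy":0,"dz":-0.02,"ax":0,"ay":0,"az":0,"grip":0.045}]' 90
python3 -c "
from h import *
go(.5005,.258,.161,238)"
```

```text
time_s: 18.4
eef_pos: [0.5004, 0.2581, 0.1156]
tcp_rot: [-0.486, 0.874, -0.0, 0.002]
wrist_force: [-0.4, -0.5, -1.3]
gripper_width: 0.61
d [ -0.1  -0.3 -45.4] mm  a [-0.15  0.21  0.11] | at [0.5004 0.2581 0.1156] t 18.4 F [-0.4 -0.5 -1.3] g 0.61
```

It came free, and the load is now only the cap's weight. I'll raise it the rest of the way.

```bash
python3 -m pendant '[{"dx":0,"dy":0,"dz":-0.01,"ax":0,"ay":0.2,"az":0,"grip":0.045},{"dx":0,"dy":0,"dz":-0.02,"ax":0,"ay":0.2,"az":0,"grip":0.045},{"dx":0,"dy":0,"dz":-0.03,"ax":0,"ay":0.2,"az":0,"grip":0.045},{"dx":0,"dy":0,"dz":-0.039,"ax":0,"ay":0.2,"az":0,"grip":0.045},{"dx":0,"dy":0,"dz":-0.044,"ax":0,"ay":0.2,"az":0,"grip":0.045},{"dx":0,"dy":0,"dz":-0.045,"ax":0,"ay":0.2,"az":0,"grip":0.045},{"dx":0,"dy":0,"dz":-0.045,"ax":0,"ay":0.2,"az":0,"grip":0.045},{"dx":0,"dy":0,"dz":-0.045,"ax":0,"ay":0.2,"az":0,"grip":0.045},{"dx":0,"dy":0,"dz":-0.045,"ax":0,"ay":0.2,"az":0,"grip":0.045},{"dx":0,"dy":0,"dz":-0.045,"ax":0,"ay":0.2,"az":0,"grip":0.045}]' 90
python3 - <<'E'
from h import *
snap('scene','s16.png'); snap('wrist','w16.png'); snap('top','t16.png'); go(.5005,.258,.161,238); print(abs(observe()['dq']).max())
s=cv2.imread('pics/s16.png'); w=cv2.imread('pics/w16.png');t=cv2.imread('pics/t16.png')
cv2.imwrite('pics/f16.png',np.vstack([np.hstack([cv2.resize(s,(400,250)),cv2.resize(t,(400,250))]),np.hstack([cv2.resize(w,(400,250)),cv2.resize(s[75:225,400:640],(400,250),interpolation=cv2.INTER_CUBIC)])]))
E
```

```text
time_s: 19.4
eef_pos: [0.5001, 0.258, 0.1602]
tcp_rot: [-0.486, 0.874, -0.001, 0.0]
wrist_force: [-0.2, 0.1, -1.4]
gripper_width: 0.614
d [-0.1 -0.3 -0.6] mm  a [-0.14 -0.    0.11] | at [0.5002 0.258  0.1604] t 19.55 F [-0.2  0.2 -0.3] g 0.616
0.0020159573277781654
```

View pics/f16.png

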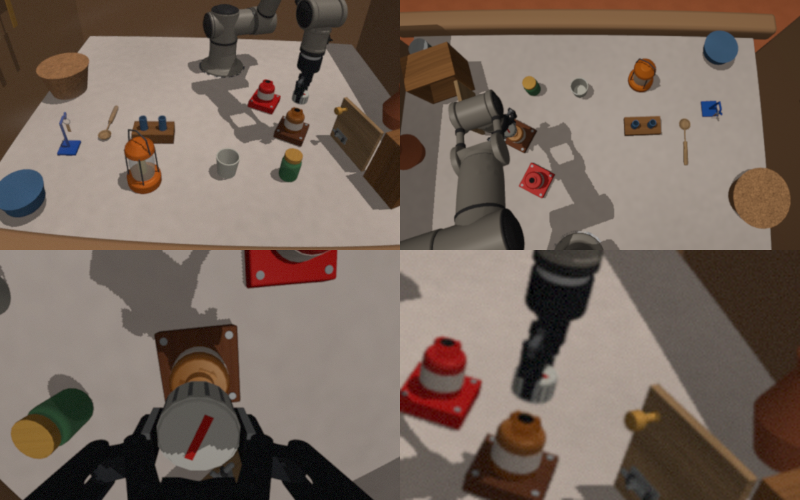

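The cap is held level above the open amber neck, with 6 cm of clearance and the arm still. Both tubes are standing in the rack at (142,123) and (162,123) in the scene crop, and the bystanders have not moved. I'm handing the job in.

```bash
python3 -c "
from h import *
print(robot.close_job())"
```

```text
the job is handed in; nothing more can be done
None
```

The job is handed in: both blue tubes are in the rack and released, and the amber bottle is open with its cap held above it. I got no verdict back, so what follows is from my own measurements.

- **Tubes:** I put one in each hole. The wrist view after each release shows them upright, with their rims where a fully seated tube should be.
- **Cap:** I pressed it about 4.8 mm at roughly 10 N and turned it 61° counter-clockwise. It then lifted off freely.
- **Final pose:** The cap is still gripped, level to within about 0.2° by the tool reading. It is within about 1 mm of the measured bottle axis and about 60 mm above where it sat. The arm was still, at under 0.003 rad/s in any joint.
- **Bystanders:** The cup, spice jar, lantern and spoon look unmoved in the final pictures. I checked them by eye and did not measure them again.
- **Time:** It took about 19.6 s of the 64 s allowed.

**Failed or disagreed:** my first move call was refused because I left out some fields, and I resent it without harm. The wrist and top cameras differed by about 2 mm on the second tube, so I used the wrist measurement.

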